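Hold the UV curing hood at its balance point for the stay to be fitted

TASK

The stay of the UV curing box has been taken off for replacement, so nothing keeps its hood up. Turn the lamp's intensity knob fully anticlockwise, home against its off stop, before the hood is opened; then lift the hood by its front grab bar, slowly and without letting it drop, to its balance point, where it would fall neither shut nor over backwards, and do not let it tip over. Finish still gripping the bar, with the hood held still at the balance point so that a colleague can clip on the new stay; leave everything else on the bench where it is.

Things in the scene. Friction and masses are not known exactly. Their poses are not given: they have to be found in the camera images.
- cure_box: UV curing box fixed to the bench: white steel base with a hood on its left part (y -63 to 153 mm, rim z 76) and a grey console on its right part (y -151 to -63, flat top z 95). x -85 to 85 mm. Origin on the bench under its middle; x from front to back (front faces the robot), y left, z up. Closed hood: front face x -77, top of the finned lamp block z 145.
- dimmer (a joint): lamp intensity knob, upright axis, friction 0.03 N m: 0 = fully anticlockwise from above, off, hard stop; grows clockwise in rad to 4.71. The white line at one end of its rib points, in the box's frame, along (-cos(v+0.785), sin(v+0.785)) at value v: at 0 to the front left, at the thick dial mark.
- dimmer_grip (a point): on the knob's axis at the height to grip: 132 mm above the bench, 7 mm under its top; in the box's frame x -35, y -110 mm. Black disc 38 mm across, 8 mm thick, carrying an upright finger rib 36 mm long, 14 mm thick, 30 mm tall. 47 mm from the axis to the hood's side wall.
- hood (a joint): hood angle about its rear hinge (along the box's y): 0 = closed, grows in rad as the front is lifted, stop at 2.0 (fallen over backwards). Free hinge: the hood (about 0.9 kg) falls shut by itself. It is top-heavy (lamp block), so its balance point, centre of mass (100 mm from the hinge) straight above the hinge, is at about 1.07 rad (61 degrees), well before upright; beyond it, it falls back.
- hood_hinge (a point): on the hinge line, in the middle of the hood's width; in the box's frame at x 78, y 45, z 80 mm.
- grab_bar (a point): round steel bar 12 mm thick, 124 mm long, along the hood's front and turning with it; its axis 50 mm before the hood's front face, on two posts 110 mm apart. Point: its middle. Frame as the hood's: x front to back, y along the bar, z out of the top plate. Closed: 205 mm in front of the hinge line, 50 mm above it. Slips round in a light pinch (20 to 40 N). Lifting takes 4 N, less near balance.
- gas_stay: new gas stay lying on the bench left of the box, dark tube with a thin bright rod and two black end sockets, 172 x 15 x 16 mm; to be left alone
- glass_rack: small rack of upright cover-glass panels, 40 x 76 x 50 mm, on the bench right of the console; to be left alone
- solvent_can: grey can with a screw top, 48 mm across, 58 mm tall, on the bench right of the console; to be left alone
- tweezers: steel tweezers, 124 mm long, lying near the front left of the bench; to be left alone
- squeegee: blue hand squeegee, 44 x 94 x 16 mm, lying right of the box; to be left alone
- brayer: hand roller with a red roll, 66 x 151 x 28 mm, lying farther right; to be left alone
- screwdriver: screwdriver with a yellow handle, 177 mm long, lying at the front edge right of the box; to be left alone

How it is judged (in metres and radians):
On the way, in this order (a step that is already met when the one before it is completed fails the run):
1. the intensity knob is at its off stop while the hood is still shut (value of joint dimmer below 0.08 rad and value of joint hood below 0.1 rad), for 0.2 s.
2. the hood is lifted off its seat by the grab bar with the lamp off (value of joint dimmer below 0.1 rad and value of joint hood above 0.4 rad and contact force between the fingers and hood_c0 above 1 N), for 0.1 s.
At the end, for the whole second after the job is handed in: the hood stands still within 0.09 rad (5 degrees) of its balance point at 1.065 rad, slower than 0.05 rad/s, with the fingers gripping its grab bar (over 1 N, more than leaning on it gives), the knob within 0.1 rad of its off stop, and the other things within 30 mm of where they lay (value of joint hood between 0.975 and 1.155 rad and velocity of joint hood between -0.05 and 0.05 rad/s and contact force between the fingers and hood_c0 above 1 N and value of joint dimmer below 0.1 rad and distance of each of gas_stay, glass_rack, solvent_can, tweezers, squeegee, brayer, screwdriver from where it was at the start of the episode below 0.03 m); the arm keeps its last pose, push and grip.
It fails at once if the hood opened (over 0.1 rad) while the knob was not at off (value of joint hood above 0.1 rad and value of joint dimmer above 0.12 rad).
It fails at once if the hood tipped over: beyond 1.4 rad (value of joint hood above 1.4 rad).
It fails at once if the hood dropped or was thrown: faster than 2 rad/s (velocity of joint hood above 2 rad/s or velocity of joint hood below -2 rad/s).
It fails at once if another thing on the bench was pushed more than 30 mm (distance of any of gas_stay, glass_rack, solvent_can, tweezers, squeegee, brayer, screwdriver from where it was at the start of the episode above 0.03 m).
It also fails if it takes over 58 s, if anything falls off the work surface, if the arm or the gripper's body presses on something with over 40 N, if the wrist force passes 120 N, or if a joint passes its speed limit or range.

ROBOT

A 6-joint arm with a two-finger parallel gripper is mounted at the origin on a cart in front of the work surface, level with it; the furniture and walls round the work are solid. World frame = base frame: x ahead of the robot, y to its left, z up, the work surface at z = 0. Lengths are in mm, angles in degrees, forces in N, time in s.
With the tool pointing down it reaches from about 350 to 725 mm from the base axis. Payload 6 kg.
Tool frame: the origin (TCP) lies midway between the tips of the shut fingers; the grasp point (between the pads) lies arm.grip_depth behind it (arm.grip_depth is the distance from the TCP to the grasp point, in mm); z points along the fingers, x is the direction in which the jaws open and shut, and the axes are right-handed (so a half turn about z gives the same grasp; the last joint's range is limited). The gripper opens to 85 mm and grips with 20 to 120 N. Pads are 22 mm wide; open, the fingers measure 114 mm over their backs; the gripper's body (76 mm by 85 mm) begins 54 mm behind the grasp point. The pads swing forward as they close: fully open they stand 13 mm farther back than shut.
Start: joints at [90.854, 2.303, 4.859, 0, -92.561, -19.12], TCP at [188.03, 569.753, 231.261] pointing down, gripper open.
Joint ranges: [-146.85, 146.85], [-73.84, 115.35], [-62.03, 85.46], [-188.31, 113.3], [-161.28, -10.13], [-171.36, 171.36]. Speed limits (degrees/s): [147.25, 147.25, 172.46, 180, 180, 180].

INTERFACE

Orientations are given as a 3x3 rotation matrix whose columns are the frame's x, y, z axes.
In Python, from cell import arm gives the robot as it stands. The module is installed in compiled form; this text tells all that it offers.
- The arm moves only by the tool apply_moves, never from a script. Its argument "series" is a list of rows, each an object with "translation": the shift along the tool's x, y, z in m, a list of three; "twist": the turn about the tool's z in degrees; "grip": the closure, from -1 (fully open) to 1 (shut). In form: [{"translation": [x, y, z], "twist": twist, "grip": grip}, ...]. A call has 1 to 20 rows; each row is the pose to reach, as a shift and turn from the pose commanded when the call began, along the tool's axes at that moment; what a row does not reach only later rows make up. A row lasts 1/10 s, in which the tool goes at most 50 mm and 8.59 degrees, less where a joint would pass 70% of its speed; a pose out of reach is approached as far as the arm can. A call with a gripper value outside its range is refused whole. The fingers move at their own pace and stop on an object; the grip force is fixed at half the most. Time passes only in rows, so rows that repeat a pose let the fingers close. It gives the time, the measured TCP pose, the force and the opening at its end, in the units of the state.
- arm.get_state(): the state, without advancing time (a new reading comes with each control period).
- arm.grab_frame(name): name is "scene" or "top"; returns the picture (384x512x3 uint8, red, green, blue); there is no depth.
- arm.camera_info(name): a dict with "intrinsics" (3x3 intrinsics, pixels), "rvec" (rotation vector, rad) and "tvec" (3), from world to camera coordinates, as OpenCV has them. Camera axes: x right, y down, z forward; pixel columns grow to the right and rows downward; lengths in mm; the calibration is good to about 2 mm. A picture is of the moment at which its call begins. camera_info takes no time and is no camera call.
- arm.finish_job(): hands the job in, once; it reports no verdict.
Trained networks look in the newest picture that a camera, given by its name, has taken for a name from the list of things; names that differ only in an ending like _2 or _b are one class to them, and where a whole thing is asked for, a point or a joint stands for the part that bears it (a point fixed in the world has none). Each returns a list of dicts, best first, with "score" (0 to 1); they miss things now and then, are a little off and sometimes report something else, mostly with a low value. They report only what shows in the picture. A call takes as long as a camera call.
- arm.look_for(camera, thing): "pixel" ([column, row] in pixels, amid what is visible of it).
- arm.spot_point(camera, thing): "pixel" ([column, row] in pixels: a listed point, or the origin of a listed thing).
The state is a dict: "t": time; "joint_positions": joint angles; "joint_velocities": joint speeds; "joint_efforts": joint torques, N m; "ee_pos": TCP position; "eef_rot": TCP orientation; "force": force on the tool from outside, world axes, zero at the start; "moment": the same for the moment, N m; "opening": finger opening in mm.
Only numpy, scipy, OpenCV 4.12 (cv2) and the standard library are available. Lean on these libraries where they do the work, as an engineer would, in place of code of your own. Each camera call takes 0.05 s, during which the arm holds its last target. There are 200 camera calls.

## Working session

There is one attempt and no reset: what is moved stays moved. The work goes in short steps, Python scripts to look and compute and a tool call to move; the robot and the scene stay as the last step left them, time stands still between calls to the robot, and variables do not carry over. Pictures are saved under pics/ and viewed, about 8 in all and at most 12, crops included, and the job is handed in when it is done.

Besides the shell and the picture viewer there is one more tool, called after ">>>" as name(argument=value, ...), one argument or row to a line, values as JSON. apply_moves: Moves the arm, as the interface text tells. Its arguments: {"type":"object","properties":{"series":{"type":"array"}},"required":["series"]}

```bash
mkdir -p pics; cat > h.py <<'E'
import numpy as np, cv2
from cell import arm
def cam(n):
    c=arm.camera_info(n); return np.array(c["intrinsics"],float),cv2.Rodrigues(np.array(c["rvec"],float))[0],np.array(c["tvec"],float).ravel()
def proj(n,P):
    K,R,t=cam(n); q=(np.atleast_2d(P)@R.T+t)@K.T; return q[:,:2]/q[:,2:]
def back(n,px,z):
    K,R,t=cam(n); d=R.T@np.linalg.inv(K)@np.array([*px,1.]); C=-R.T@t; return C+d*(z-C[2])/d[2]
E
python3 - <<'E'
from h import *
s=arm.get_state(); print(s,arm.grip_depth)
ims=[]
for n in("top","scene"):
    im=arm.grab_frame(n); cv2.imwrite(f"pics/{n}0.png",cv2.resize(im[...,::-1],None,fx=1.5,fy=1.5)); 
    K,R,t=cam(n); print(n,"C",-R.T@t)
    for th,z in(("cure_box",0),("dimmer_grip",132),("grab_bar",130),("hood_hinge",80)):
        for r in arm.spot_point(n,th)[:2]: print(th,np.round(r["pixel"],1),round(r["score"],2),np.round(back(n,r["pixel"],z),1))
E
```

```text
{'t': 0.0, 'joint_positions': array([ 9.08532105e+01,  2.33959806e+00,  4.80288892e+00, -2.65102945e-02,
       -9.25613250e+01, -1.91194719e+01]), 'joint_velocities': array([ 0.02559928,  0.00143548, -0.01087133,  0.11376081,  0.04003116,
        0.1225476 ]), 'joint_efforts': array([ 7.67256006e-04, -3.68185866e+01,  3.47433650e+01,  6.93258762e+00,
       -5.18380592e-03, -4.04113990e-06]), 'ee_pos': array([187.88040661, 569.48669323, 230.27514353]), 'eef_rot': array([[-3.13413687e-01, -9.49616591e-01, -4.36699946e-04],
       [-9.49615046e-01,  3.13413966e-01, -1.71771602e-03],
       [ 1.76803949e-03, -1.23658870e-04, -9.99998429e-01]]), 'force': array([-0.10272626, -0.35437453,  0.01458764]), 'moment': array([-0.01512641,  0.04541593, -0.02770088]), 'opening': 85.6661188962385} 18.700000000000003
top C [ 261.02670315  -14.45301325 1302.42882972]
cure_box [213.1 200.5] 0.88 [551.4 126.9   0. ]
cure_box [264.4 168.1] 0.52 [661.9 -51.9   0. ]
dimmer_grip [251.8 183.3] 0.64 [573.2  -7.5 132. ]
grab_bar [218.8 235.5] 0.81 [414.   95.9 130. ]
scene C [-218.57286651  576.19979438 1233.55815517]
cure_box [220.2 224.8] 0.67 [548.1 109.7   0. ]
cure_box [325.  175.9] 0.56 [ 492.2 -319.1    0. ]
dimmer_grip [243.4 180.2] 0.63 [564.5  -1.9 132. ]
grab_bar [247.2 225.5] 0.74 [415.8  97.  130. ]
grab_bar [261.2 188.5] 0.29 [503.1 -26.4 130. ]
hood_hinge [189.1 208. ] 0.61 [613.7 180.2  80. ]
```

View pics/top0.png

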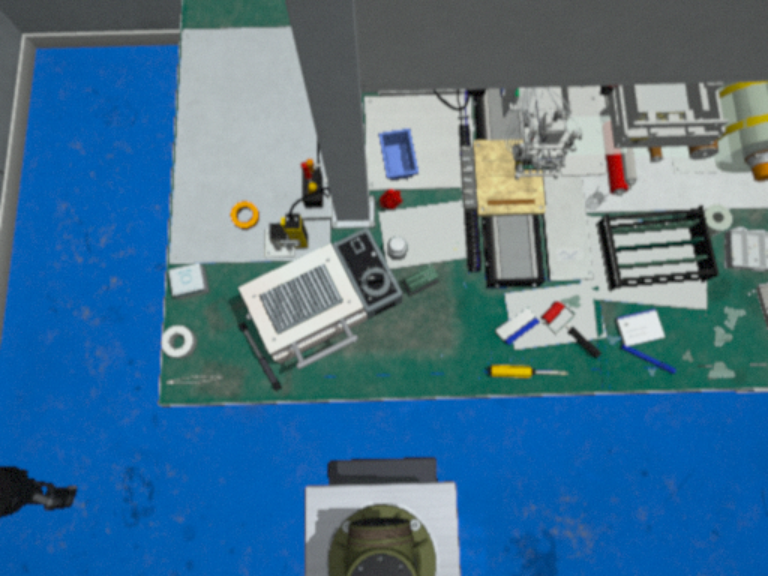

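View pics/scene0.png

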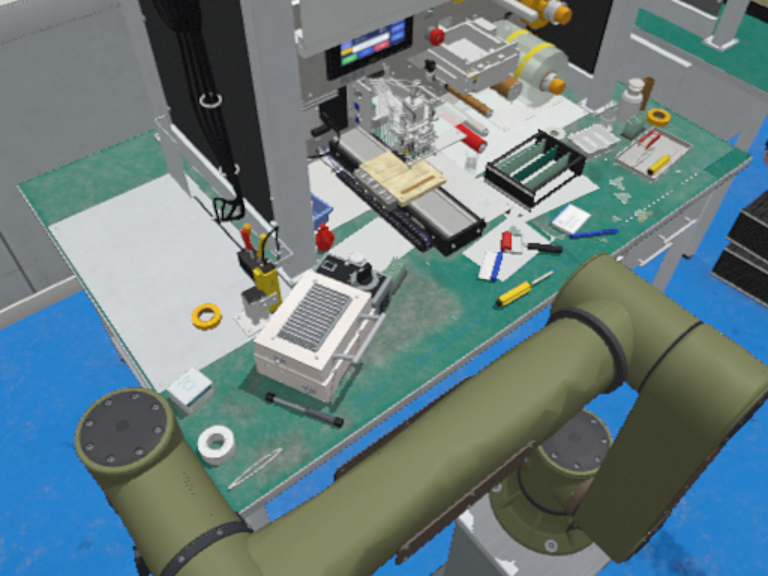

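```bash
cat >> h.py <<'E'
def box2w(p,P):
    x,y,a=p; P=np.atleast_2d(np.array(P,float)); c,s=np.cos(a),np.sin(a)
    return np.c_[x+c*P[:,0]-s*P[:,1],y+s*P[:,0]+c*P[:,1],P[:,2]]
E
python3 - <<'E'
from h import *
from scipy.optimize import least_squares
obs=[("top",[251.8,183.3],[-35,-110,132]),("top",[218.8,235.5],[-127,45,130]),("scene",[243.4,180.2],[-35,-110,132]),("scene",[247.2,225.5],[-127,45,130])]
f=lambda p:np.concatenate([proj(n,box2w(p,[P]))[0]-u for n,u,P in obs])
r=least_squares(f,[550,100,.45],x_scale=[10,10,.1]);p=r.x;print(p,np.round(r.fun,1))
im=cv2.imread("pics/top0.png");
def crop(n,x0,y0,w,h,k,f):
    im=arm.grab_frame(n)[...,::-1][y0:y0+h,x0:x0+w]; im=cv2.resize(im,None,fx=k,fy=k,interpolation=cv2.INTER_CUBIC)
    im=np.ascontiguousarray(im)
    for P in([-35,-110,132],[-127,45,130],[-85,-151,95],[85,-151,95],[85,-63,95],[-85,-63,95],[-127,107,130],[-127,-17,130]):
        u=(proj(n,box2w(p,[P]))[0]-[x0,y0]+.5)*k; cv2.circle(im,tuple(int(v) for v in u),3,(0,0,255),1)
    return im
a=crop("top",150,145,150,110,5,0); cv2.imwrite("pics/top1.png",a)
a=crop("scene",160,160,130,110,6,0); cv2.imwrite("pics/scene1.png",a[:600])
E
```

```text
[5.50842389e+02 1.10232104e+02 4.52845541e-01] [-1.1  1.8  0.3 -1.  -0.  -0.8  0.3 -0.6]
```

View pics/top1.png

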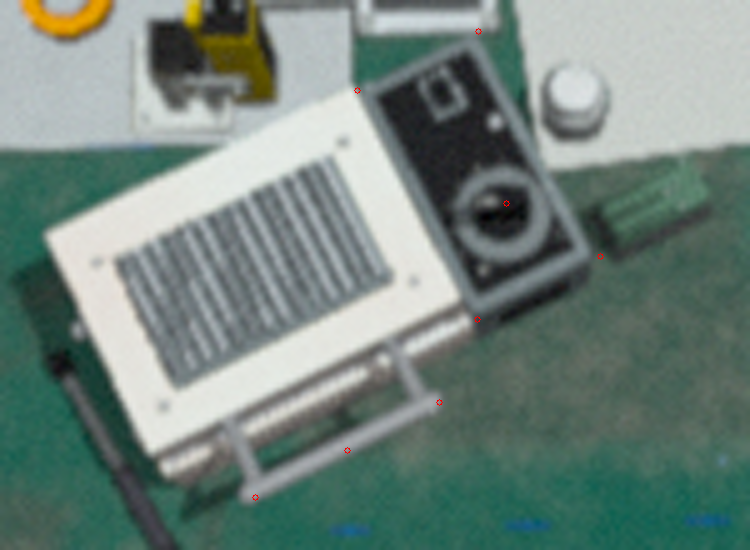

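View pics/scene1.png

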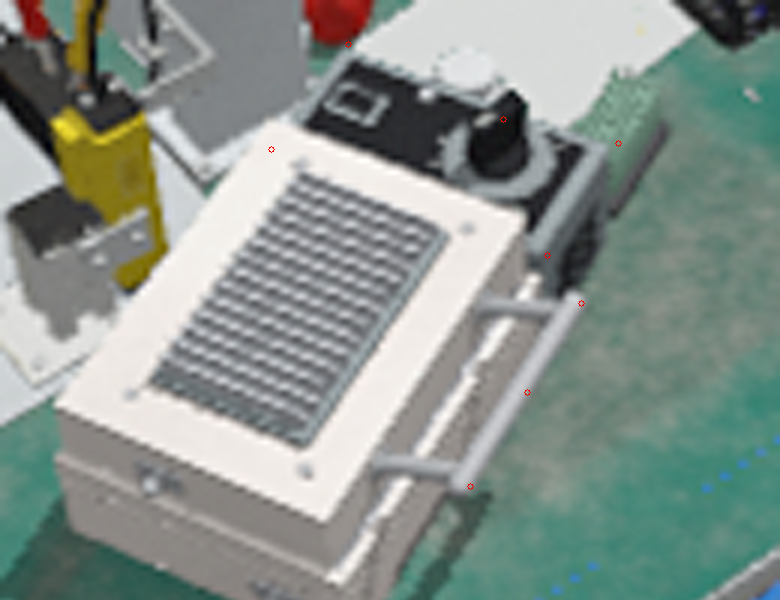

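The crops show the box yawed about 26°. The bar ends are at about (248,495) and (438,403) in the top crop. The white line on the knob is faint, near (488,200). I'll refit the pose with the console corners and zoom in on the knob.

```bash
python3 - <<'E'
from h import *
from scipy.optimize import least_squares
T=lambda u:[u[0]/5+149.5,u[1]/5+144.5]; S=lambda u:[u[0]/6+159.5,u[1]/6+159.5]
BL,BR=[-127,107,130],[-127,-17,130]
obs=[("top",T([472,42]),[85,-151,95]),("top",T([592,255]),[-85,-151,95]),("top",T([475,310]),[-85,-63,95]),
("top",T([248,494]),BL),("top",T([438,403]),BR),("scene",S([462,487]),BL),("scene",S([577,299]),BR),("scene",S([606,146]),[-85,-151,95]),("scene",S([347,55]),[85,-151,95])]
f=lambda p:np.concatenate([proj(n,box2w(p,[P]))[0]-u for n,u,P in obs])
r=least_squares(f,[550,100,.45],x_scale=[10,10,.1],loss="soft_l1");p=r.x;print(p,np.degrees(p[2]),np.round(f(p).reshape(-1,2),1))
np.save("p.npy",p)
for nm,P in(("knob",[-35,-110,132]),("bar",[-127,45,130]),("hinge",[78,45,80])):print(nm,box2w(p,[P]).round(1))
out=[]
for n in("top","scene"):
    c=proj(n,box2w(p,[[-35,-110,139]]))[0]; x0,y0=(c-14).astype(int)
    ims=np.mean([arm.grab_frame(n).astype(float) for _ in range(5)],0)[y0:y0+28,x0:x0+28,::-1]
    im=cv2.resize(np.clip(ims*1.3,0,255).astype(np.uint8),None,fx=14,fy=14,interpolation=cv2.INTER_CUBIC)
    for v in range(0,5):
        for r_,col in((30,(0,0,255)),):
            q=box2w(p,[[-35-r_*np.cos(v+.785),-110+r_*np.sin(v+.785),97]]);u=(proj(n,q)[0]-[x0,y0]+.5)*14
            cv2.putText(im,str(v),tuple(int(a) for a in u),0,.5,col,1)
    u=(c-[x0,y0]+.5)*14; cv2.circle(im,tuple(int(a) for a in u),4,(0,255,0),1)
    out.append(im)
cv2.imwrite("pics/knob.png",np.hstack(out))
E
```

```text
[5.52086940e+02 1.13532117e+02 4.53545381e-01] 25.986236150566466 [[ 0.2 -2.5]
 [ 0.7 -0.1]
 [-0.6  1.5]
 [ 0.4  0.4]
 [-0.8 -0.4]
 [ 0.3  0.2]
 [-0.3  1.1]
 [ 1.  -0.2]
 [-0.8 -1.5]]
knob [[568.8  -0.7 132. ]]
bar [[418.2  98.3 130. ]]
hinge [[602.5 188.2  80. ]]
```

View pics/knob.png

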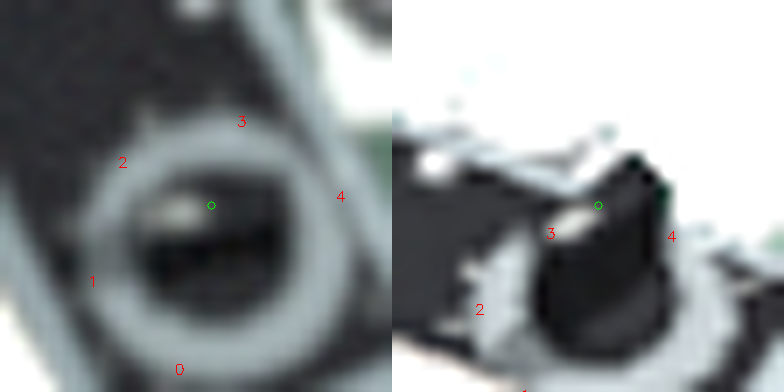

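The knob's line points about (left, slightly down) in the top view. That puts the rib at about 95° in world yaw, so v ≈ 1.15 rad. I'll go above the knob with the jaws across the rib.

>>> apply_moves(
  series=[
    {"translation": [0.4224, -0.5404, 0.031], "twist": 67, "grip": 0.05},
    {"translation": [0.4224, -0.5404, 0.031], "twist": 67, "grip": 0.05},
    {"translation": [0.4224, -0.5404, 0.031], "twist": 67, "grip": 0.05},
    {"translation": [0.4224, -0.5404, 0.031], "twist": 67, "grip": 0.05},
    {"translation": [0.4224, -0.5404, 0.031], "twist": 67, "grip": 0.05},
    {"translation": [0.4224, -0.5404, 0.031], "twist": 67, "grip": 0.05},
    {"translation": [0.4224, -0.5404, 0.031], "twist": 67, "grip": 0.05},
    {"translation": [0.4224, -0.5404, 0.031], "twist": 67, "grip": 0.05},
    {"translation": [0.4224, -0.5404, 0.031], "twist": 67, "grip": 0.05},
    {"translation": [0.4224, -0.5404, 0.031], "twist": 67, "grip": 0.05},
    {"translation": [0.4224, -0.5404, 0.031], "twist": 67, "grip": 0.05},
    {"translation": [0.4224, -0.5404, 0.031], "twist": 67, "grip": 0.05},
    {"translation": [0.4224, -0.5404, 0.031], "twist": 67, "grip": 0.05},
    {"translation": [0.4224, -0.5404, 0.031], "twist": 67, "grip": 0.05},
    {"translation": [0.4224, -0.5404, 0.031], "twist": 67, "grip": 0.05},
    {"translation": [0.4224, -0.5404, 0.031], "twist": 67, "grip": 0.05},
    {"translation": [0.4224, -0.5404, 0.031], "twist": 67, "grip": 0.05},
    {"translation": [0.4224, -0.5404, 0.031], "twist": 67, "grip": 0.05},
    {"translation": [0.4224, -0.5404, 0.031], "twist": 67, "grip": 0.05},
    {"translation": [0.4224, -0.5404, 0.031], "twist": 67, "grip": 0.05},
  ],
)

```text
t: 3.1
ee_pos: [568.7, -0.0, 200.7]
eef_rot: [[-0.996, -0.084, 0.001], [-0.084, 0.996, 0.0], [-0.001, 0.0, -1.0]]
force: [0.3, 0.4, 0.1]
opening: 40.7
```

```bash
python3 - <<'E'
from h import *
s=arm.get_state();print(s["t"],s["ee_pos"].round(1),s["eef_rot"].round(3),s["joint_positions"].round(1),s["force"].round(1),s["opening"])
out=[]
for n in("top","scene"):
    c=proj(n,s["ee_pos"])[0]; x0,y0=(c-[30,35]).astype(int)
    im=np.ascontiguousarray(arm.grab_frame(n)[y0:y0+70,x0:x0+60,::-1]); out.append(cv2.resize(im,None,fx=6.5,fy=6.5,interpolation=cv2.INTER_CUBIC))
cv2.imwrite("pics/k2.png",np.hstack(out))
E
```

```text
3.1 [568.7  -0.  200.7] [[-0.996 -0.084  0.001]
 [-0.084  0.996  0.   ]
 [-0.001  0.    -1.   ]] [ 20.2  -2.6  -3.2   0.  -89.3 -15.4] [0.3 0.4 0.1] 40.74766583535264
```

View pics/k2.png

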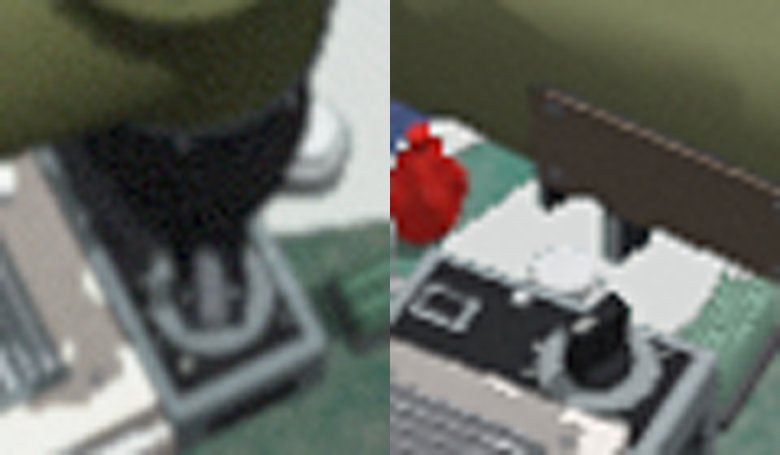

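The gripper is above the knob, with a finger on each side. Next: descend, close, and check.

>>> apply_moves(
  series=[
    {"translation": [0, 0, 0.03], "twist": 0, "grip": 0.05},
    {"translation": [0, 0, 0.05], "twist": 0, "grip": 0.05},
    {"translation": [0, 0, 0.07], "twist": 0, "grip": 0.05},
    {"translation": [0, 0, 0.08], "twist": 0, "grip": 0.05},
    {"translation": [0, 0, 0.084], "twist": 0, "grip": 0.05},
    {"translation": [0, 0, 0.084], "twist": 0, "grip": 0.05},
    {"translation": [0, 0, 0.084], "twist": 0, "grip": 1},
    {"translation": [0, 0, 0.084], "twist": 0, "grip": 1},
    {"translation": [0, 0, 0.084], "twist": 0, "grip": 1},
    {"translation": [0, 0, 0.084], "twist": 0, "grip": 1},
    {"translation": [0, 0, 0.084], "twist": 0, "grip": 1},
    {"translation": [0, 0, 0.084], "twist": 0, "grip": 1},
    {"translation": [0, 0, 0.084], "twist": 0, "grip": 1},
  ],
)

```text
t: 4.5
ee_pos: [569.0, -0.7, 117.7]
eef_rot: [[-0.997, -0.083, 0.001], [-0.083, 0.997, 0.0], [-0.001, -0.0, -1.0]]
force: [-5.3, 1.4, 6.1]
opening: 12.6
```

>>> apply_moves(
  series=[
    {"translation": [0, 0, 0], "twist": -6, "grip": 1},
    {"translation": [0, 0, 0], "twist": -12, "grip": 1},
    {"translation": [0, 0, 0], "twist": -18, "grip": 1},
    {"translation": [0, 0, 0], "twist": -24, "grip": 1},
    {"translation": [0, 0, 0], "twist": -30, "grip": 1},
    {"translation": [0, 0, 0], "twist": -36, "grip": 1},
    {"translation": [0, 0, 0], "twist": -42, "grip": 1},
    {"translation": [0, 0, 0], "twist": -48, "grip": 1},
    {"translation": [0, 0, 0], "twist": -50, "grip": 1},
    {"translation": [0, 0, 0], "twist": -50, "grip": 1},
  ],
)

```text
t: 5.5
ee_pos: [568.1, -1.2, 117.7]
eef_rot: [[-0.576, -0.817, -0.001], [-0.817, 0.576, -0.001], [0.001, 0.0, -1.0]]
force: [-8.6, 0.9, 7.7]
opening: 12.9
```

```bash
python3 -c "
from h import *
s=arm.get_state();print(s['moment'],s['force'],s['joint_positions'].round(1),np.degrees(np.arctan2(s['eef_rot'][1,0],s['eef_rot'][0,0])),s['joint_efforts'][5],s['opening'])"
```

```text
[0.11376931 2.80271836 0.0282283 ] [-8.59260525  0.88663479  7.72421469] [ 20.1  -1.5 -10.9   0.  -80.8  34.7] -125.20085604462994 0.32929982990026474 12.912494652008268
```

>>> apply_moves(
  series=[
    {"translation": [0, 0, 0], "twist": -4, "grip": 1},
    {"translation": [0, 0, 0], "twist": -8, "grip": 1},
    {"translation": [0, 0, 0], "twist": -12, "grip": 1},
    {"translation": [0, 0, 0], "twist": -16, "grip": 1},
    {"translation": [0, 0, 0], "twist": -18, "grip": 1},
    {"translation": [0, 0, 0], "twist": -20, "grip": 1},
    {"translation": [0, 0, 0], "twist": -20, "grip": 1},
  ],
)

```text
t: 6.2
ee_pos: [568.7, -1.7, 117.8]
eef_rot: [[-0.265, -0.964, 0.0], [-0.964, 0.265, -0.001], [0.001, -0.001, -1.0]]
force: [-4.5, -0.8, 6.3]
opening: 13.3
```

```bash
python3 -c "
from h import *
s=arm.get_state();print(s['moment'],s['force'],s['joint_positions'].round(1),np.degrees(np.arctan2(s['eef_rot'][1,0],s['eef_rot'][0,0])),s['joint_efforts'][5],s['opening'])"
```

```text
[-0.61661261  1.6580465  -0.9721719 ] [-4.46667392 -0.77721242  6.29412403] [ 20.1  -1.5 -10.9   0.1 -80.7  54.6] -105.33841315433367 1.2269163876771927 13.287410878608085
```

>>> apply_moves(
  series=[
    {"translation": [0, 0, 0], "twist": -3, "grip": 1},
    {"translation": [0, 0, 0], "twist": -5, "grip": 1},
    {"translation": [0, 0, 0], "twist": -5, "grip": 1},
    {"translation": [0, 0, 0], "twist": -5, "grip": 1},
    {"translation": [0, 0, 0], "twist": -5, "grip": 1},
  ],
)

```text
t: 6.7
ee_pos: [568.7, -1.8, 117.9]
eef_rot: [[-0.184, -0.983, 0.001], [-0.983, 0.184, -0.001], [0.0, -0.001, -1.0]]
force: [-5.6, -0.6, 7.8]
opening: 12.7
```

```bash
python3 -c "
from h import *
s=arm.get_state();print(s['moment'],s['force'],np.degrees(np.arctan2(s['eef_rot'][1,0],s['eef_rot'][0,0])),s['joint_efforts'][5],s['opening'])"
```

```text
[-0.17480076  1.88252524 -2.65089584] [-5.56002524 -0.55370145  7.81715933] -100.58736073375502 2.6682136952877045 12.71459883865228
```

>>> apply_moves(
  series=[
    {"translation": [0, 0, 0], "twist": 6, "grip": 1},
    {"translation": [0, 0, 0], "twist": 6, "grip": 1},
    {"translation": [0, 0, 0], "twist": 6, "grip": 0.05},
    {"translation": [0, 0, 0], "twist": 6, "grip": 0.05},
    {"translation": [0, 0, 0], "twist": 6, "grip": 0.05},
    {"translation": [0, 0, 0], "twist": 6, "grip": 0.05},
    {"translation": [0, 0, -0.03], "twist": 6, "grip": 0.05},
    {"translation": [0, 0, -0.06], "twist": 6, "grip": 0.05},
    {"translation": [0, 0, -0.1], "twist": 6, "grip": 0.05},
    {"translation": [0, 0, -0.1], "twist": 6, "grip": 0.05},
    {"translation": [0, 0, -0.1], "twist": 6, "grip": 0.05},
  ],
)

```text
t: 7.8
ee_pos: [569.3, -0.4, 217.4]
eef_rot: [[-0.28, -0.96, 0.002], [-0.96, 0.28, 0.001], [-0.002, -0.002, -1.0]]
force: [0.3, 0.0, -0.5]
opening: 40.5
```

```bash
python3 - <<'E'
from h import *
s=arm.get_state(); R=s["eef_rot"];e=s["ee_pos"];p=np.load("p.npy")
yaw=np.degrees(np.arctan2(R[1,0],R[0,0]));print(s["t"],e,yaw,s["opening"],s["joint_positions"].round(1),s["force"])
bar=box2w(p,[[-127,45,130]])[0]
for dz in(200,112): print("tool delta to bar tipz",dz,R.T@(np.array([bar[0],bar[1],dz])-e))
print("yaw want",np.degrees(p[2])+180)
E
```

```text
7.8 [ 5.69284393e+02 -4.13223674e-01  2.17351945e+02] -106.25229554395207 40.502243860644406 [ 20.1  -2.6  -1.4  -0.  -91.   53.6] [ 0.28407739  0.00873403 -0.46914679]
tool delta to bar tipz 200 [-52.49668503 172.7062223   17.11376874]
tool delta to bar tipz 112 [-52.36339711 172.8681214  105.11351887]
yaw want 205.98623615056647
```

>>> apply_moves(
  series=[
    {"translation": [-0.0525, 0.1727, 0.017], "twist": 47.8, "grip": 0.05},
    {"translation": [-0.0525, 0.1727, 0.017], "twist": 47.8, "grip": 0.05},
    {"translation": [-0.0525, 0.1727, 0.017], "twist": 47.8, "grip": 0.05},
    {"translation": [-0.0525, 0.1727, 0.017], "twist": 47.8, "grip": 0.05},
    {"translation": [-0.0525, 0.1727, 0.017], "twist": 47.8, "grip": 0.05},
    {"translation": [-0.0525, 0.1727, 0.017], "twist": 47.8, "grip": 0.05},
    {"translation": [-0.0525, 0.1727, 0.017], "twist": 47.8, "grip": 0.05},
    {"translation": [-0.0525, 0.1727, 0.017], "twist": 47.8, "grip": 0.05},
    {"translation": [-0.0525, 0.1727, 0.017], "twist": 47.8, "grip": 0.05},
    {"translation": [-0.0525, 0.1727, 0.017], "twist": 47.8, "grip": 0.05},
  ],
)

```text
t: 8.8
ee_pos: [417.8, 97.8, 198.9]
eef_rot: [[-0.899, -0.438, -0.001], [-0.438, 0.899, -0.001], [0.001, -0.0, -1.0]]
force: [1.0, 0.2, -0.0]
opening: 40.8
```

```bash
python3 - <<'E'
from h import *
s=arm.get_state(); R=s["eef_rot"];e=s["ee_pos"];p=np.load("p.npy")
print(s["t"],e.round(1),np.degrees(np.arctan2(R[1,0],R[0,0])),s["opening"],s["joint_positions"].round(1),s["force"].round(1))
out=[]
for n in("top","scene"):
    c=proj(n,box2w(p,[[-80,-30,120]]))[0]; x0,y0=(c-[40,45]).astype(int)
    im=np.ascontiguousarray(arm.grab_frame(n)[y0:y0+90,x0:x0+80,::-1]); im=cv2.resize(im,None,fx=5,fy=5,interpolation=cv2.INTER_CUBIC)
    for P in([-127,45,130],[-127,107,130],[-127,-17,130],[-35,-110,139],[-35-30*.707,-110+30*.707,97]):
        u=(proj(n,box2w(p,[P]))[0]-[x0,y0]+.5)*5; cv2.circle(im,tuple(int(v) for v in u),3,(0,0,255),1)
    out.append(im)
cv2.imwrite("pics/b1.png",np.hstack(out))
E
```

```text
8.8 [417.8  97.8 198.9] -154.0027861969315 40.78812113708891 [ 40.4 -25.  -21.9  -0.  -93.1 -14.4] [ 1.   0.2 -0. ]
```

View pics/b1.png

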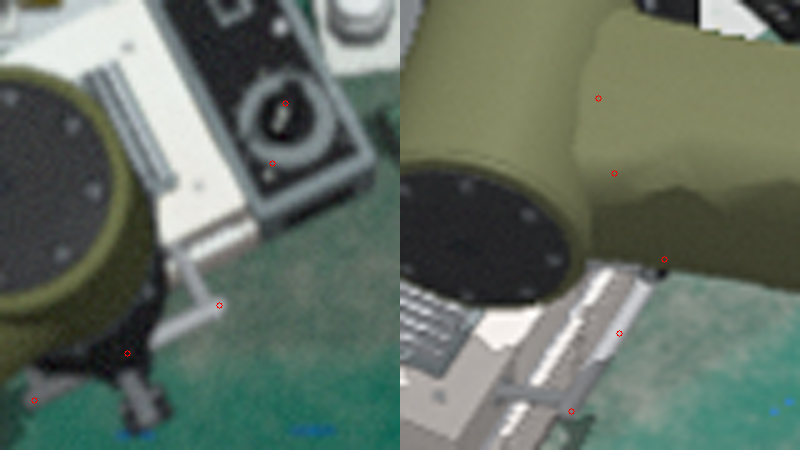

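The top view shows the knob's white line pointing at the front-left mark, so it is home. The bar lies between the fingers. Next: descend and grip.

>>> apply_moves(
  series=[
    {"translation": [0, 0, 0.03], "twist": 0, "grip": 0.05},
    {"translation": [0, 0, 0.05], "twist": 0, "grip": 0.05},
    {"translation": [0, 0, 0.065], "twist": 0, "grip": 0.05},
    {"translation": [0, 0, 0.075], "twist": 0, "grip": 0.05},
    {"translation": [0, 0, 0.083], "twist": 0, "grip": 0.05},
    {"translation": [0, 0, 0.087], "twist": 0, "grip": 0.05},
    {"translation": [0, 0, 0.087], "twist": 0, "grip": 0.05},
    {"translation": [0, 0, 0.087], "twist": 0, "grip": 0.3},
    {"translation": [0, 0, 0.087], "twist": 0, "grip": 0.5},
    {"translation": [0, 0, 0.087], "twist": 0, "grip": 1},
    {"translation": [0, 0, 0.087], "twist": 0, "grip": 1},
    {"translation": [0, 0, 0.087], "twist": 0, "grip": 1},
    {"translation": [0, 0, 0.087], "twist": 0, "grip": 1},
    {"translation": [0, 0, 0.087], "twist": 0, "grip": 1},
  ],
)

```text
t: 10.3
ee_pos: [419.1, 98.8, 113.2]
eef_rot: [[-0.899, -0.437, 0.004], [-0.437, 0.899, 0.002], [-0.004, 0.0, -1.0]]
force: [5.7, 2.7, -1.5]
opening: 9.8
```

```bash
python3 - <<'E'
from h import *
s=arm.get_state(); R=s["eef_rot"];e=s["ee_pos"];p=np.load("p.npy")
print(e,s["force"],s["moment"],s["opening"])
c,sn=np.cos(p[2]),np.sin(p[2]); 
print("box-frame TCP",c*(e[0]-p[0])+sn*(e[1]-p[1]),-sn*(e[0]-p[0])+c*(e[1]-p[1]))
b0=np.arctan2(50,205);r=np.hypot(50,205)
for th in np.arange(0,1.09,.05)[0:].tolist()+[1.065]: print(round(th,3),"back",round(205-r*np.cos(b0+th),1),"up",round(r*np.sin(b0+th)-50,1))
E
```

```text
[419.07350364  98.75329289 113.18982297] [ 5.69626768  2.70739088 -1.48322669] [ 0.50351885 -1.9448392  -0.13559109] 9.76372777736609
box-frame TCP -126.04110774395956 44.99585701747117
0.0 back 0.0 up 0.0
0.05 back 2.8 up 10.2
0.1 back 6.0 up 20.2
0.15 back 9.8 up 30.1
0.2 back 14.0 up 39.7
0.25 back 18.7 up 49.2
0.3 back 23.9 up 58.3
0.35 back 29.6 up 67.3
0.4 back 35.7 up 75.9
0.45 back 42.2 up 84.2
0.5 back 49.1 up 92.2
0.55 back 56.4 up 99.8
0.6 back 64.0 up 107.0
0.65 back 72.1 up 113.9
0.7 back 80.4 up 120.3
0.75 back 89.1 up 126.3
0.8 back 98.0 up 131.9
0.85 back 107.3 up 137.0
0.9 back 116.7 up 141.7
0.95 back 126.4 up 145.8
1.0 back 136.3 up 149.5
1.05 back 146.4 up 152.7
1.065 back 149.4 up 153.6
```

>>> apply_moves(
  series=[
    {"translation": [-0.0014, 0, -0.005], "twist": 0, "grip": 1},
    {"translation": [-0.0028, 0, -0.0102], "twist": 0, "grip": 1},
    {"translation": [-0.0044, 0, -0.0152], "twist": 0, "grip": 1},
    {"translation": [-0.006, 0, -0.0202], "twist": 0, "grip": 1},
    {"translation": [-0.0079, 0, -0.0252], "twist": 0, "grip": 1},
    {"translation": [-0.0098, 0, -0.0301], "twist": 0, "grip": 1},
    {"translation": [-0.0119, 0, -0.0349], "twist": 0, "grip": 1},
    {"translation": [-0.014, 0, -0.0397], "twist": 0, "grip": 1},
    {"translation": [-0.0163, 0, -0.0445], "twist": 0, "grip": 1},
    {"translation": [-0.0187, 0, -0.0492], "twist": 0, "grip": 1},
    {"translation": [-0.0187, 0, -0.0492], "twist": 0, "grip": 1},
  ],
)

```text
t: 11.4
ee_pos: [434.9, 106.3, 161.4]
eef_rot: [[-0.899, -0.437, 0.0], [-0.437, 0.899, -0.0], [0.0, -0.0, -1.0]]
force: [4.8, -0.2, -7.3]
opening: 10.2
```

>>> apply_moves(
  series=[
    {"translation": [-0.0026, 0, -0.0046], "twist": 0, "grip": 1},
    {"translation": [-0.0052, 0, -0.0091], "twist": 0, "grip": 1},
    {"translation": [-0.008, 0, -0.0136], "twist": 0, "grip": 1},
    {"translation": [-0.0109, 0, -0.0181], "twist": 0, "grip": 1},
    {"translation": [-0.0139, 0, -0.0224], "twist": 0, "grip": 1},
    {"translation": [-0.017, 0, -0.0267], "twist": 0, "grip": 1},
    {"translation": [-0.0202, 0, -0.0309], "twist": 0, "grip": 1},
    {"translation": [-0.0235, 0, -0.035], "twist": 0, "grip": 1},
    {"translation": [-0.027, 0, -0.039], "twist": 0, "grip": 1},
    {"translation": [-0.0304, 0, -0.043], "twist": 0, "grip": 1},
    {"translation": [-0.034, 0, -0.0468], "twist": 0, "grip": 1},
    {"translation": [-0.0377, 0, -0.0506], "twist": 0, "grip": 1},
    {"translation": [-0.0415, 0, -0.0542], "twist": 0, "grip": 1},
    {"translation": [-0.0453, 0, -0.0578], "twist": 0, "grip": 1},
    {"translation": [-0.0493, 0, -0.0613], "twist": 0, "grip": 1},
    {"translation": [-0.0534, 0, -0.0647], "twist": 0, "grip": 1},
    {"translation": [-0.0575, 0, -0.0679], "twist": 0, "grip": 1},
    {"translation": [-0.0617, 0, -0.0711], "twist": 0, "grip": 1},
    {"translation": [-0.0617, 0, -0.0711], "twist": 0, "grip": 1},
  ],
)

```text
t: 13.3
ee_pos: [490.2, 132.6, 235.8]
eef_rot: [[-0.899, -0.437, 0.002], [-0.437, 0.899, -0.001], [-0.001, -0.001, -1.0]]
force: [-9.0, -3.4, 6.9]
opening: 9.6
```

>>> apply_moves(
  series=[
    {"translation": [-0.0037, 0, -0.0037], "twist": 0, "grip": 1},
    {"translation": [-0.008, 0, -0.0075], "twist": 0, "grip": 1},
    {"translation": [-0.0124, 0, -0.0106], "twist": 0, "grip": 1},
    {"translation": [-0.0169, 0, -0.0135], "twist": 0, "grip": 1},
    {"translation": [-0.0215, 0, -0.0162], "twist": 0, "grip": 1},
    {"translation": [-0.0262, 0, -0.0187], "twist": 0, "grip": 1},
    {"translation": [-0.0309, 0, -0.0211], "twist": 0, "grip": 1},
    {"translation": [-0.0356, 0, -0.0234], "twist": 0, "grip": 1},
    {"translation": [-0.0405, 0, -0.0255], "twist": 0, "grip": 1},
    {"translation": [-0.0453, 0, -0.0275], "twist": 0, "grip": 1},
    {"translation": [-0.0502, 0, -0.0294], "twist": 0, "grip": 1},
    {"translation": [-0.0552, 0, -0.0312], "twist": 0, "grip": 1},
    {"translation": [-0.0602, 0, -0.0329], "twist": 0, "grip": 1},
    {"translation": [-0.0653, 0, -0.0344], "twist": 0, "grip": 1},
    {"translation": [-0.0684, 0, -0.0353], "twist": 0, "grip": 1},
    {"translation": [-0.0684, 0, -0.0353], "twist": 0, "grip": 1},
    {"translation": [-0.0684, 0, -0.0353], "twist": 0, "grip": 1},
  ],
)

```text
t: 15.0
ee_pos: [553.2, 162.7, 271.3]
eef_rot: [[-0.9, -0.437, 0.006], [-0.437, 0.9, 0.001], [-0.006, -0.002, -1.0]]
force: [-0.6, -4.7, 6.5]
opening: 9.3
```

```bash
python3 - <<'E'
from h import *
s=arm.get_state(); R=s["eef_rot"];e=s["ee_pos"];p=np.load("p.npy")
print(s["t"],e,s["force"].round(1),s["moment"].round(2),s["opening"])
d=e-np.array([419.07,98.75,113.19]); bx=d[0]*np.cos(p[2])+d[1]*np.sin(p[2]);print("back,up",bx,d[2])
print("theta from start grasp",np.arctan2(50+d[2],205-bx)-np.arctan2(50,205))
# absolute: bar point from TCP and hinge estimate
g=e+[0,0,18.7];q=g-box2w(p,[[78,45,80]])[0];x=-(q[0]*np.cos(p[2])+q[1]*np.sin(p[2]));print("abs theta",np.arctan2(q[2],x)-np.arctan2(50,205),"r",np.hypot(q[2],x))
for n in("top","scene"):
    im=arm.grab_frame(n)[...,::-1]; c=proj(n,box2w(p,[[0,20,150]]))[0];x0,y0=(c-[55,65]).astype(int)
    im=cv2.resize(np.ascontiguousarray(im[max(y0,0):y0+120,x0:x0+100]),None,fx=4,fy=4,interpolation=cv2.INTER_CUBIC)
    r=np.hypot(50,205);a=np.arctan2(50,205)+1.065
    for P in [[78-r*np.cos(a),45+w,80+r*np.sin(a)] for w in(-62,0,62)]:
        u=(proj(n,box2w(p,[P]))[0]-[x0,max(y0,0)]+.5)*4; cv2.circle(im,tuple(int(v) for v in u),3,(0,0,255),1)
    cv2.imwrite(f"pics/e_{n}.png",im)
a,b=cv2.imread("pics/e_top.png"),cv2.imread("pics/e_scene.png");cv2.imwrite("pics/e.png",np.hstack([a,b]))
E
```

```text
15.0 [553.15859904 162.70428798 271.3258337 ] [-0.6 -4.7  6.5] [-1.3   0.25 -0.05] 9.345686942698118
back,up 148.55405678120562 158.13583370309283
theta from start grasp 1.0667369813065035
abs theta 1.0732541091393073 r 217.23299308689195
```

View pics/e.png

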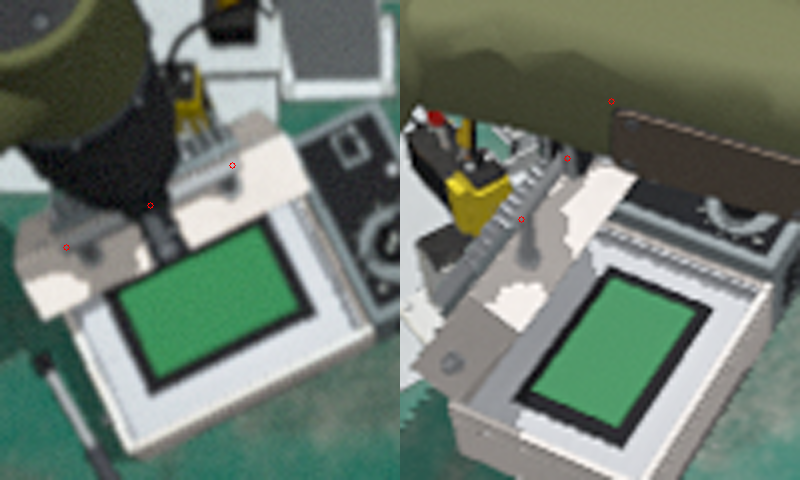

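The hood is up and the posts meet the predicted bar line for 1.065 rad in both views, e.g. scene (527,260)→(521,219). I'll hold for a moment and check that it is still.

>>> apply_moves(
  series=[
    {"translation": [0, 0, 0.002], "twist": 0, "grip": 1},
    {"translation": [0, 0, 0.002], "twist": 0, "grip": 1},
    {"translation": [0, 0, 0.002], "twist": 0, "grip": 1},
    {"translation": [0, 0, 0.002], "twist": 0, "grip": 1},
    {"translation": [0, 0, 0.002], "twist": 0, "grip": 1},
    {"translation": [0, 0, 0.002], "twist": 0, "grip": 1},
  ],
)

```text
t: 15.7
ee_pos: [553.1, 162.7, 271.2]
eef_rot: [[-0.899, -0.437, 0.008], [-0.437, 0.9, 0.002], [-0.008, -0.002, -1.0]]
force: [-3.8, -3.8, 13.2]
opening: 9.7
```

```bash
python3 - <<'E'
from h import *
p=np.load("p.npy")
F=[]
for n in("top","scene","top","scene"):
    im=arm.grab_frame(n); s=arm.get_state(); print(s["ee_pos"].round(2),s["force"].round(1),s["opening"])
    F.append(im)
    r=np.hypot(50,205)
    o=arm.spot_point(n,"grab_bar")[:1]
    for th in(.965,1.065,1.165):
        a=np.arctan2(50,205)+th; print(n,th,proj(n,box2w(p,[[78-r*np.cos(a),45,80+r*np.sin(a)]]))[0].round(1),[(np.round(q["pixel"],1),round(q["score"],2)) for q in o])
n="top";im=F[0][...,::-1];c=proj(n,box2w(p,[[22,45,283]]))[0];x0,y0=(c-[40,30]).astype(int)
im=cv2.resize(np.ascontiguousarray(im[y0:y0+60,x0:x0+80]),None,fx=9,fy=9,interpolation=cv2.INTER_CUBIC)
for th,col in((.965,(255,0,0)),(1.065,(0,0,255)),(1.165,(0,255,255))):
    a=np.arctan2(50,205)+th
    for w in(-62,62):
        u=(proj(n,box2w(p,[[78-r*np.cos(a),45+w,80+r*np.sin(a)]]))[0]-[x0,y0]+.5)*9; cv2.circle(im,tuple(int(v) for v in u),4,col,1)
cv2.imwrite("pics/f.png",im)
E
```

```text
[553.16 162.67 271.23] [-3.4 -3.7 11.2] 9.671325354236764
top 0.965 [191.6 184.9] [(array([190.3, 178.4]), 0.65)]
top 1.065 [188.1 178. ] [(array([190.3, 178.4]), 0.65)]
top 1.165 [184.5 171. ] [(array([190.3, 178.4]), 0.65)]
[553.14 162.69 271.25] [-3.4 -3.2 12.3] 9.367046947931648
scene 0.965 [204.8 178.1] [(array([198. , 174.6]), 0.78)]
scene 1.065 [198.4 174.2] [(array([198. , 174.6]), 0.78)]
scene 1.165 [191.9 170.7] [(array([198. , 174.6]), 0.78)]
[553.15 162.65 271.25] [-3.4 -2.6 11.4] 9.559999785558988
top 0.965 [191.6 184.9] [(array([187.1, 179.6]), 0.64)]
top 1.065 [188.1 178. ] [(array([187.1, 179.6]), 0.64)]
top 1.165 [184.5 171. ] [(array([187.1, 179.6]), 0.64)]
[553.16 162.66 271.28] [-3.9 -3.3 12.4] 10.12425396796408
scene 0.965 [204.8 178.1] [(array([196.5, 174.8]), 0.65)]
scene 1.065 [198.4 174.2] [(array([196.5, 174.8]), 0.65)]
scene 1.165 [191.9 170.7] [(array([196.5, 174.8]), 0.65)]
```

View pics/f.png

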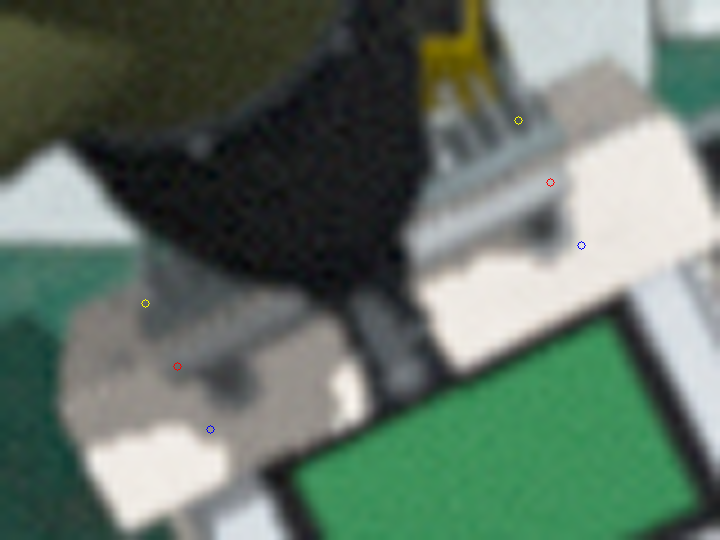

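The bar ends lie on the red 1.065 rad markers, at (177,366) and (550,182). Both detectors agree and the pose is steady. I'm handing the job in.

```bash
python3 -c "
from cell import arm
print(arm.finish_job()); s=arm.get_state(); print(s['t'],s['ee_pos'],s['opening'],s['force'])"
```

```text
the job is handed in; nothing more can be done
None
the job is handed in; nothing more can be done
```

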